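# Release the filter slide with the pin

### The arm

A 7-joint arm with a two-finger parallel gripper is mounted at the origin on a cart in front of the work surface, level with it; the furniture and walls round the work are solid. World frame = base frame: x ahead of the robot, y to its left, z up, the work surface at z = 0. Lengths are in m, angles in rad, forces in N, time in s.
With the tool pointing down it reaches from about 0.425 to 0.875 m from the base axis. Payload 4.7 kg.
Tool frame: the origin (TCP) lies midway between the tips of the shut fingers; the grasp point (between the pads) lies 19 mm behind it (ctrl.grip_point_offset is the distance from the TCP to the grasp point, in m); z points along the fingers, y is the line along which they close (so a half turn about z gives the same grasp; the last joint's range is limited). The gripper opens to 87 mm and grips with 3 to 60 N. Pads are 19 mm wide; open, the fingers measure 117 mm over their backs; the gripper's body (75 mm by 190 mm) begins 51 mm behind the grasp point.
Start: joints at [-1.302, 0.321, -0.07, 1.45, 0.023, 1.371, -0.057], TCP at [0.164, 0.629, 0.223] pointing down, gripper open.
Joint ranges: [-2.86, 2.86], [-0.3, 2.09], [-1.38, 1.24], [0.06, 2.45], [-1.56, 4.7], [0.09, 2.05], [-2.69, 2.69]. Speed limits (rad/s): [2.57, 2.57, 3.14, 3.14, 3.14, 3.14, 3.14].

### API

Orientations are given as a rotation vector (axis times angle).
In Python, from bench import ctrl gives the robot as it stands.
- The arm moves only by the tool move_arm, never from a script. Its argument "increments" is text: rows parted by semicolons, each of 7 numbers parted by spaces: the shift along the world's x, y, z in mm, then the turn, a rotation vector about the world's x, y, z in degrees, then the closure in counts, from 0 (fully open) to 255 (shut). A call has exactly 8 rows; each row shifts and turns the commanded pose from where the row before left it; what a row does not reach is not made up. A row lasts 1/12 s, in which the tool goes at most 41.7 mm and 7.16 degrees, less where a joint would pass 70% of its speed; a pose out of reach is approached as far as the arm can. A call with a gripper value outside its range is refused whole. The fingers move at their own pace and stop on an object; "grip_force" is the grip in N (left out, the last holds). Time passes only in rows, so rows that do not move let the fingers close, or fill a call up. It gives the time, the measured TCP pose, the force, the opening and the grip force at its end, in the units of the state.
- ctrl.get_state(): the state, without advancing time (a new reading comes with each control period).
- ctrl.get_image(name): name is "scene" or "top" or "wrist"; returns a dict with "frame" (400x640x3 uint8, red, green, blue), "depth" (400x640 float32, m along the optical axis (not along the pixel's ray), 0 where there is no reading), "fx", "fy", "cx", "cy" (pixels), "position" and "orientation" of the camera in the world. Camera axes: x right, y down, z forward; pixel columns grow to the right and rows downward; lengths in m; the calibration is good to about 2 mm. A picture is of the moment at which its call begins.
- ctrl.close_job(): hands the job in; it is judged then, once.
Trained networks look in a picture, given as the dict that the camera call returned (one of the last four; its "shot" number tells which), for a name from the list of things; names that differ only in an ending like _2 or _b are one class to them, and where a whole thing is asked for, a point or a joint stands for the part that bears it (a point fixed in the world has none). Each returns a list of dicts, best first, with "score" (0 to 1); they miss things now and then, are a little off and sometimes report something else, mostly with a low value. They report only what shows in the picture. A call takes as long as a camera call. They do not tell look-alikes from the thing itself.
- ctrl.find_in(target, picture): "centre" ([x, y, z] in m, in world coordinates, good to about 4 mm: the middle of the surface that is visible of it).
- ctrl.silhouettes(target, picture): "region" (400x640 bool, what is visible of it).
The state is a dict: "time": time; "joint_positions": joint angles; "qd": joint speeds; "joint_torque": joint torques, N m; "position": TCP position; "tool_rot": TCP orientation; "ft_force": force on the tool from outside, world axes, zero at the start; "torque": the same for the moment, N m; "grip_width": opening from 0.0 (shut) to 1.0 (fully open); "grip_force": force on a finger pad.
Only numpy, scipy, OpenCV 4.12 (cv2) and the standard library are available. Lean on these libraries where they do the work, as an engineer would, in place of code of your own. Each camera call takes 0.05 s, during which the arm holds its last target. There are 200 camera calls.

### The job

Take the orange pin tool from its stand, hold the red release button in the well of the filter slide down with the pin and, keeping it held, push the slide out toward the front of the unit until it reaches its stop, then lift the pin so that the button springs up and locks the slide out. Do it gently, touching the unit only with the pin tool, put the pin tool back upright and fully home in its stand, and leave the things around undisturbed.

Things in the scene. Friction and masses are not known exactly. Their poses are not given: they have to be found in the camera images.
- filter_unit: white bench unit, fixed, 190 mm long (its x, front = -x), 110 wide (its y); origin at the centre of its underside, 0 to 8 mm above the bench (levelling feet). Flat deck 50 mm above the origin; a blue head 34 mm higher covers the rear 64 mm. The black filter slide lies in a channel along x at y = 0, flush with the deck. Delicate: the pin must never press on it, down or sideways, with over 18 N
- well_mouth (a point): centre of the mouth of the square well in the top of the slide, at deck height; moves with the slide, axes as the unit's. At the start at x = -25, y = 0 mm of the unit. The well is 10 x 10 mm (mouth bevelled to 13), sides along the unit's x and y. The red button is sunk in it: its top lies 2 to 15 mm below the mouth, different every time and not measured, to be found by feel
- release (a joint): travel of the red button downward, m: 0 up, 0.0045 fully down on a hard stop. It starts to move at 3 N and needs 5.3 N at the bottom. The slide is free only while this exceeds 0.0035: a row of teeth, 8 mm apart, catches the slide wherever the button is let up. Pushing sideways before it is down jams it against a tooth
- slide (a joint): travel of the black filter slide (180 x 40 x 20 mm, aluminium front plate) out of the unit along the unit's -x, m: 0 home (locked, up to 1.5 mm of play), about 0.042 at its hard end stop. Drag about 3 N. It stays where it is left. From 0.039 on the button can spring up and lock the slide out
- pin_stand: grey block, fixed, 56 x 56 x 36 mm high, origin at the centre of its underside
- stand_hole (a point): centre of the mouth of the hole in the top of the stand, 36 mm up; hole 9 mm in diameter (bevelled to 12 mm), 32 mm deep
- pin_handle (a point): centre of the handle of the pin tool, which is grasped here: orange square handle 18 x 18 x 50 mm (its z along the pin, upward at the start; x and y along the handle's flats), 50 g. Below the handle a steel pin 6 mm in diameter and 28 mm long. At the start the pin stands in the stand's hole and the handle's flat end rests on the stand, so this point is 61 mm up
- pin_tip (a point): end of the steel pin, 53 mm below the handle's centre
- reagent_bottle: white bottle with blue cap, 56 mm in diameter, 106 mm high, loose, bystander; origin at the centre of its underside
- redcap: bottle with red cap, 48 mm in diameter, 111 mm high, loose, bystander; origin at the centre of its underside
- timer: black bench timer lying flat, 50 x 76 x 24 mm, loose, bystander; origin at the centre of its underside
- vial: small sample vial with black cap, 23 mm in diameter, 52 mm high, loose, bystander; origin at the centre of its underside
Not all that is in view belongs to the job. Of the things that look like the pin_stand, take the one that is farthest to the robot's right at the start.

How it is judged:
By the outcome, as a careful person would: the job done as asked, in the order asked, and still so for the second after the job is handed in, with the robot touching nothing.
It also fails if it takes over 58 s, if anything falls off the work surface, if the arm or the gripper's body presses on something with over 40 N, if the wrist force passes 120 N, or if a joint passes its speed limit or range.

## Working session

There is one attempt and no reset: what is moved stays moved. The work goes in short steps, Python scripts to look and compute and a tool call to move; the robot and the scene stay as the last step left them, time stands still between calls to the robot, and variables do not carry over. Pictures are saved under pics/ and viewed, at most 10 in all, crops included, and the job is handed in when it is done.

Besides the shell and the picture viewer there is one more tool, called in YAML: its name, and indented under it one key for each argument. move_arm: Moves the arm, as the interface text tells. Its arguments: {"type":"object","properties":{"increments":{"type":"string"},"grip_force":{"type":"number"}},"required":["increments"]}

```bash
mkdir -p pics; ls; cat > h.py <<'E'
import numpy as np, cv2
from scipy.spatial.transform import Rotation as R
from bench import ctrl
def cam(p):
    o=np.array(p["orientation"],float)
    M=o if o.shape==(3,3) else R.from_rotvec(o).as_matrix() if o.size==3 else R.from_quat(o).as_matrix()
    return M,np.array(p["position"])
def cloud(p):
    M,t=cam(p); d=p["depth"]; v,u=np.mgrid[:400,:640]
    c=np.stack([(u-p["cx"])/p["fx"]*d,(v-p["cy"])/p["fy"]*d,d],-1)
    w=c@M.T+t; w[d==0]=np.nan; return w
def proj(p,w):
    M,t=cam(p); c=(np.array(w)-t)@M; return c[...,0]/c[...,2]*p["fx"]+p["cx"],c[...,1]/c[...,2]*p["fy"]+p["cy"]
def save(n,im,s=1): cv2.imwrite("pics/"+n,cv2.resize(im[:,:,::-1],None,fx=s,fy=s,interpolation=cv2.INTER_CUBIC))
E
python3 - <<'E'
from h import *
s=ctrl.get_state(); print(s["time"],s["position"],s["tool_rot"],ctrl.grip_point_offset)
for n in ["top","scene"]:
    p=ctrl.get_image(n); save(n+"0.png",p["frame"]); print(n,p["position"],p["orientation"],p["fx"])
    np.savez(n+"0.npz",**{k:np.array(v) for k,v in p.items()})
    for t in ["filter_unit","well_mouth","pin_stand","pin_handle","reagent_bottle","redcap","timer","vial"]:
        for r in ctrl.find_in(t,p)[:4]: 
            c=np.array(r["centre"]); print(t,round(r["score"],2),c.round(3),np.round(proj(p,c)))
E
```

```text
pics
0.0 [0.1637182  0.62845865 0.22142412] [-3.99055872e-01 -3.11600674e+00  3.07771143e-03] 0.0187
top [-0.45296577 -0.28310503  1.4047494 ] [-2.10900869  1.4226719  -0.4945996 ] 467.2253083992983
filter_unit 0.86 [ 0.534 -0.007  0.05 ] [350. 216.]
well_mouth 0.94 [ 0.492 -0.012  0.05 ] [347. 225.]
pin_stand 0.83 [0.616 0.326 0.035] [276. 178.]
pin_stand 0.64 [0.332 0.516 0.027] [197. 218.]
pin_stand 0.56 [0.477 0.252 0.036] [279. 209.]
pin_handle 0.53 [ 0.49  -0.016  0.051] [348. 226.]
reagent_bottle 0.9 [ 0.454 -0.326  0.075] [432. 258.]
redcap 0.57 [0.684 0.194 0.071] [314. 169.]
timer 0.9 [ 0.381 -0.197  0.022] [387. 271.]
timer 0.27 [0.49  0.259 0.074] [278. 200.]
scene [-0.11000129 -0.53064958  0.62883758] [-1.98520968  0.87134541 -0.47269277] 364.45945753195576
filter_unit 0.85 [ 0.532 -0.022  0.051] [348. 217.]
well_mouth 0.72 [ 0.479 -0.016  0.051] [334. 224.]
pin_stand 0.87 [0.486 0.238 0.021] [274. 199.]
pin_stand 0.85 [0.356 0.488 0.028] [194. 185.]
pin_stand 0.69 [0.404 0.381 0.03 ] [225. 190.]
pin_stand 0.6 [0.618 0.315 0.027] [288. 174.]
pin_handle 0.46 [0.494 0.251 0.066] [272. 184.]
reagent_bottle 0.91 [ 0.455 -0.332  0.067] [439. 284.]
redcap 0.71 [0.685 0.191 0.059] [328. 170.]
timer 0.74 [ 0.38  -0.207  0.025] [369. 288.]
timer 0.32 [0.494 0.252 0.065] [272. 184.]
timer 0.25 [0.394 0.186 0.031] [261. 215.]
vial 0.59 [0.394 0.189 0.026] [261. 216.]
```

View pics/top0.png

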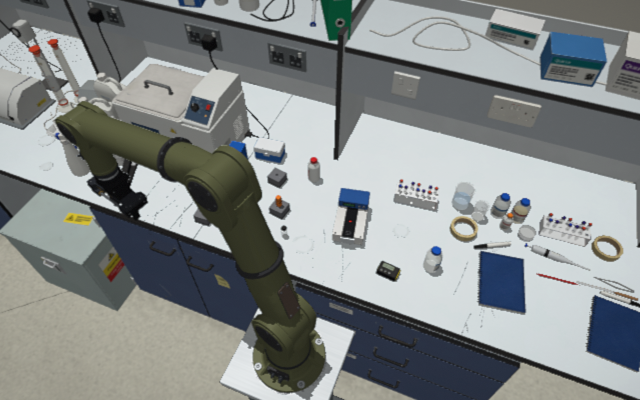

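View pics/scene0.png

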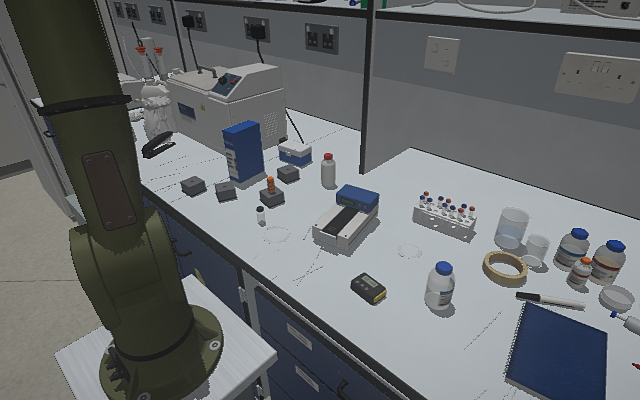

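Scene image: the look-alike grey stands are at (193,185), (225,190), (288,174) and (272,197). The last is farthest right (y≈0.25) and carries the orange handle, so I choose that one. The unit is at (348,217). Next: a close crop to check, plus rough yaws and obstacle heights.

```bash
python3 - <<'E'
from h import *
p={k:v for k,v in np.load("top0.npz").items()}; q={k:v for k,v in np.load("scene0.npz").items()}
a=cv2.resize(q["frame"][130:240,170:390],None,fx=3.5,fy=3.5,interpolation=cv2.INTER_CUBIC); save("crop1.png",a)
for n,z in(("top",p),("scene",q)):
    w=cloud(z); f=z["frame"].astype(int)
    m=(w[...,2]>.043)&(w[...,2]<.058)&(abs(w[...,0]-.53)<.14)&(abs(w[...,1])<.1)
    print(n,"deck",cv2.minAreaRect(w[m][:,:2].astype(np.float32)*1000),np.median(w[m][:,2]))
    m=(w[...,2]>.07)&(w[...,2]<.1)&(abs(w[...,0]-.57)<.12)&(abs(w[...,1])<.1)
    print(n,"head",cv2.minAreaRect(w[m][:,:2].astype(np.float32)*1000),np.median(w[m][:,2]))
    m=(f[...,0]>f[...,2]+60)&(abs(w[...,0]-.49)<.06)&(abs(w[...,1]-.25)<.06)
    print(n,"orange",m.sum(),w[m].min(0),w[m].max(0))
    m=(w[...,2]>.028)&(w[...,2]<.04)&(abs(w[...,0]-.49)<.05)&(abs(w[...,1]-.25)<.05)
    print(n,"stand",cv2.minAreaRect(w[m][:,:2].astype(np.float32)*1000))
    m=(w[...,2]>.12)&(w[...,0]>.35)&(w[...,0]<.75)&(abs(w[...,1]-.2)<.3)
    print("tall",m.sum(), w[m].min(0) if m.any() else 0,w[m].max(0) if m.any() else 0)
E
```

```text
top deck ((523.8861083984375, -10.798057556152344), (185.81463623046875, 110.17861938476562), 11.307926177978516) 0.05046404951789285
top head ((599.2299194335938, 3.9363441467285156), (71.37860870361328, 110.0787124633789), 9.045989036560059) 0.0848873757932107
top orange 50 [0.48237795 0.25120926 0.03718575] [0.50261221 0.26845436 0.08874375]
top stand ((492.3898620605469, 261.94537353515625), (60.68635940551758, 61.47736358642578), 83.36994934082031)
tall 151 [0.56295903 0.43656066 0.12214249] [0.6127746  0.49704695 0.19027442]
scene deck ((533.4841918945312, -10.034210205078125), (200.5313720703125, 112.70014190673828), 11.376184463500977) 0.05052624743267342
scene head ((600.8165893554688, 2.7213706970214844), (68.35327911376953, 110.69632720947266), 11.323270797729492) 0.08506257478864476
scene orange 33 [0.48550027 0.2509793  0.03854161] [0.50188163 0.27095597 0.0864405 ]
scene stand ((495.2481384277344, 258.5762939453125), (58.769622802734375, 59.590633392333984), 79.92845153808594)
tall 888 [0.48590922 0.42710033 0.12004683] [0.61288499 0.49487479 0.18592227]
```

View pics/crop1.png

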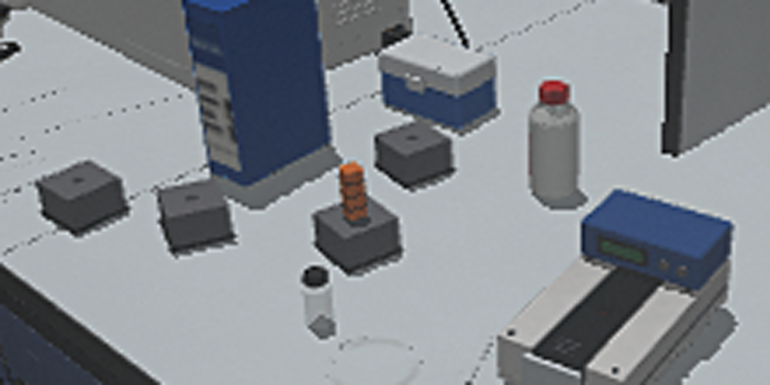

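The crop confirms it: the orange handle stands in the chosen block, with plain stands elsewhere and a tall blue box behind-left. Handle ≈ (0.494, 0.260), unit yaw ≈ 11.3°, deck z ≈ 0.0505. I'll move to hover over the stand.

move_arm:
  increments: "15 -20 6 0 0 0 0;20 -23 6 0 0 0 0;20 -23 6 0 0 0 0;20 -23 6 0 0 0 0;20 -23 0 0 0 0 0;20 -23 0 0 0 0 0;20 -23 0 0 0 0 0;20 -23 0 0 0 0 0"

```text
time: 1.57
position: [0.3197, 0.4468, 0.2469]
tool_rot: [0.399, 3.116, 0.001]
ft_force: [0.1, 0.4, -0.1]
grip_width: 1.001
grip_force: 0.0
```

move_arm:
  increments: "20 -23 0 0 0 0 0;20 -23 0 0 0 0 0;20 -23 0 0 0 0 0;20 -23 0 0 0 0 0;20 -23 0 0 0 0 0;20 -23 0 0 0 0 0;20 -23 0 0 0 0 0;15 -20 0 0 0 0 0"

```text
time: 2.23
position: [0.4755, 0.2649, 0.2469]
tool_rot: [0.402, 3.115, 0.0]
ft_force: [0.3, -0.1, 0.5]
grip_width: 1.0
grip_force: 0.0
```

```bash
cat > look.py <<'E'
from h import *
import sys
s=ctrl.get_state(); print(s["time"],s["position"],s["tool_rot"],s["ft_force"])
M=R.from_rotvec(s["tool_rot"]).as_matrix(); print("tool y yaw",np.degrees(np.arctan2(M[1,1],M[0,1])),"tool z",M[:,2])
p=ctrl.get_image("wrist"); save(sys.argv[1],p["frame"]); w=cloud(p); f=p["frame"].astype(int)
np.savez(sys.argv[1]+".npz",**{k:np.array(v) for k,v in p.items()})
print("cam",cam(p)[1],p["fx"])
rect=lambda m,n: print(n,m.sum(),cv2.minAreaRect(w[m][:,:2].astype(np.float32)*1000) if m.sum()>9 else 0,np.nanmedian(w[m][:,2]) if m.any() else 0)
near=lambda x,y,r:(abs(w[...,0]-x)<r)&(abs(w[...,1]-y)<r)
rect((f[...,0]>f[...,2]+50)&(w[...,2]>.08)&(w[...,2]<.1)&near(.494,.26,.03),"handle top")
rect((w[...,2]>.028)&(w[...,2]<.041)&near(.494,.26,.05),"stand top")
rect((w[...,2]>.043)&(w[...,2]<.058)&near(.53,-.01,.15),"deck")
rect((w[...,2]>.078)&(w[...,2]<.092)&near(.6,0,.09),"head")
for t in sys.argv[2:]:
    for r in ctrl.find_in(t,p)[:2]: c=np.array(r["centre"]); print(t,r["score"],c.round(4),np.round(proj(p,c)))
E
python3 look.py w1.png pin_handle pin_stand
```

```text
2.2333 [0.47546591 0.26488616 0.2468756 ] [4.01613049e-01 3.11472491e+00 1.98550247e-04] [ 0.26988144 -0.14411824  0.5453185 ]
tool y yaw 75.30563309331505 tool z [ 1.08973053e-03 -1.30186862e-05 -9.99999406e-01]
cam [0.39998591 0.28529168 0.40884839] 322.14940803901766
handle top 191 ((494.4764709472656, 261.89825439453125), (13.707521438598633, 16.249832153320312), 75.70785522460938) 0.08574715110028908
stand top 1754 ((494.9765319824219, 263.4925842285156), (56.01808547973633, 56.70930099487305), 81.59803009033203) 0.03598017200021658
deck 3680 ((473.0360107421875, 7.702598571777344), (155.39248657226562, 81.41098022460938), 58.311134338378906) 0.051490223715391
head 0 0 0
pin_handle 0.94 [0.489  0.2645 0.0869] [322. 196.]
pin_stand 0.9 [0.3681 0.4923 0.0335] [503.  21.]
pin_stand 0.86 [0.6031 0.3201 0.0298] [385. 256.]
```

```bash
python3 - <<'E'
from h import *
p=dict(np.load("w1.png.npz")); save("w1c.png",p["frame"][140:260,250:400],5); w=cloud(p); f=p["frame"].astype(int)
for lo,hi in((.08,.1),(.083,.088)):
    m=(f[...,0]>f[...,2]+40)&(w[...,2]>lo)&(w[...,2]<hi)&(abs(w[...,0]-.494)<.03)&(abs(w[...,1]-.26)<.03)
    print(m.sum(),cv2.minAreaRect(w[m][:,:2].astype(np.float32)*1000),w[m].mean(0))
E
```

```text
229 ((494.2380065917969, 262.4889831542969), (14.788521766662598, 16.987550735473633), 75.81616973876953) [0.49402647 0.26251921 0.0856111 ]
227 ((494.2380065917969, 262.4889831542969), (14.788521766662598, 16.987550735473633), 75.81616973876953) [0.49409326 0.26251546 0.08563947]
```

View pics/w1c.png

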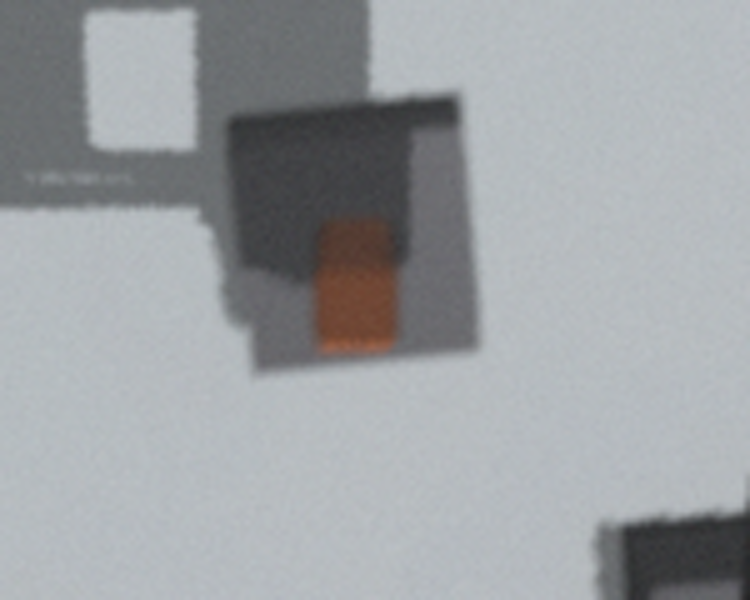

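The handle's flats line up with the gripper (75.8° against 75.3°), so no turn is needed. I'll descend on (0.4945, 0.2625).

move_arm:
  increments: "10 -1 -20 0 0 0 0;9 -1.4 -25 0 0 0 0;0 0 -30 0 0 0 0;0 0 -30 0 0 0 0;0 0 -30 0 0 0 0;0 0 -30 0 0 0 0;0 0 -20 0 0 0 0;0 0 -8 0 0 0 0"

```text
time: 3.05
position: [0.4897, 0.265, 0.0501]
tool_rot: [-0.395, -3.112, 0.005]
ft_force: [-1.0, -0.0, -0.2]
grip_width: 1.0
grip_force: 0.0
```

move_arm:
  increments: "2.5 -1.5 -4 0 0 0 0;2.5 -1 -4 0 0 0 0;0 0 0 0 0 0 0;0 0 0 0 0 0 0;0 0 0 0 0 0 0;0 0 0 0 0 0 0;0 0 0 0 0 0 0;0 0 0 0 0 0 0"

```text
time: 3.72
position: [0.498, 0.2623, 0.046]
tool_rot: [0.399, 3.116, 0.001]
ft_force: [0.9, -0.9, -0.4]
grip_width: 0.995
grip_force: 0.0
```

move_arm:
  increments: "-1.5 0 -1.5 0 0 0 0;-2 0 -2 0 0 0 60;0 0 0 0 0 0 120;0 0 0 0 0 0 180;0 0 0 0 0 0 230;0 0 0 0 0 0 255;0 0 0 0 0 0 255;0 0 0 0 0 0 255"
  grip_force: 10

```text
time: 4.38
position: [0.4944, 0.2621, 0.0421]
tool_rot: [0.399, 3.116, 0.0]
ft_force: [-0.2, -0.7, -0.5]
grip_width: 0.555
grip_force: 0.0
```

```bash
python3 look.py w2.png
```

```text
4.3833 [0.49444375 0.26212649 0.04212803] [3.99256203e-01 3.11599721e+00 2.00655479e-04] [-0.19507432 -0.72260346 -0.48752685]
tool y yaw 75.39682536339866 tool z [ 1.36248957e-04  1.11332806e-04 -9.99999985e-01]
cam [0.419069   0.28240728 0.20418651] 322.14940803901766
handle top 377 ((494.6187744140625, 262.4546813964844), (16.75154685974121, 16.93568992614746), 0.2142646163702011) 0.08577336284791855
stand top 5837 ((489.7923583984375, 264.2751770019531), (56.690773010253906, 46.95220947265625), 81.03062438964844) 0.03592372931577101
deck 0 0 0
head 0 0 0
```

move_arm:
  increments: "0 0 0 0 0 0 255;0 0 0 0 0 0 255;0 0 0 0 0 0 255;0 0 0 0 0 0 255;0 0 0 0 0 0 255;0 0 0 0 0 0 255;0 0 0 0 0 0 255;0 0 0 0 0 0 255"
  grip_force: 40

```text
time: 5.1
position: [0.4944, 0.2622, 0.0421]
tool_rot: [0.399, 3.116, 0.0]
ft_force: [-0.5, -0.1, 0.2]
grip_width: 0.204
grip_force: 40.0
```

move_arm:
  increments: "0 0 2 0 0 0 255;0 0 6 0 0 0 255;0 0 10 0 0 0 255;0 0 15 0 0 0 255;0 0 20 0 0 0 255;0 0 20 0 0 0 255;0 0 20 0 0 0 255;0 -5 20 0 0 0 255"

```text
time: 5.77
position: [0.4942, 0.2581, 0.1571]
tool_rot: [0.397, 3.116, 0.002]
ft_force: [0.1, 0.2, -0.3]
grip_width: 0.201
grip_force: 40.0
```

move_arm:
  increments: "0 -15 0 0 0 0 255;-2 -28 0 0 0 0 255;-2 -30 0 0 0 0 255;-3 -30 0 0 0 0 255;-3 -30 0 0 0 0 255;0 -30 0 0 0 0 255;0 -22 0 0 0 0 255;0 -8 0 0 0 0 255"

```text
time: 6.43
position: [0.4839, 0.0591, 0.1552]
tool_rot: [0.408, 3.115, -0.001]
ft_force: [-0.6, -0.9, -1.4]
grip_width: 0.204
grip_force: 40.0
```

```bash
python3 look.py w3.png well_mouth filter_unit
```

```text
6.4333 [0.48386916 0.05908893 0.15520781] [ 4.08409108e-01  3.11491959e+00 -1.33688544e-03] [-0.5640338  -0.9467509  -1.35138876]
tool y yaw 75.0606738093038 tool z [-9.79285424e-05 -8.45535625e-04 -9.99999638e-01]
cam [0.40865395 0.07993189 0.31725197] 322.14940803901766
handle top 0 0 0
stand top 4553 ((494.6656799316406, 263.1849365234375), (58.38273620605469, 56.530635833740234), 81.15635681152344) 0.03584265436183831
deck 9129 ((483.97760009765625, -16.785442352294922), (95.39382934570312, 110.1094970703125), 11.451828956604004) 0.05154139609449432
head 1005 ((577.2996826171875, 34.99941635131836), (57.08567810058594, 23.455141067504883), 75.31834411621094) 0.0866028453320152
well_mouth 0.64 [ 0.4718 -0.0171  0.052 ] [230. 208.]
well_mouth 0.63 [0.4751 0.0597 0.1806] [314. 259.]
filter_unit 0.69 [ 0.4787 -0.0019  0.0489] [250. 210.]
filter_unit 0.24 [0.4869 0.2495 0.0376] [533. 143.]
```

View pics/w3.png

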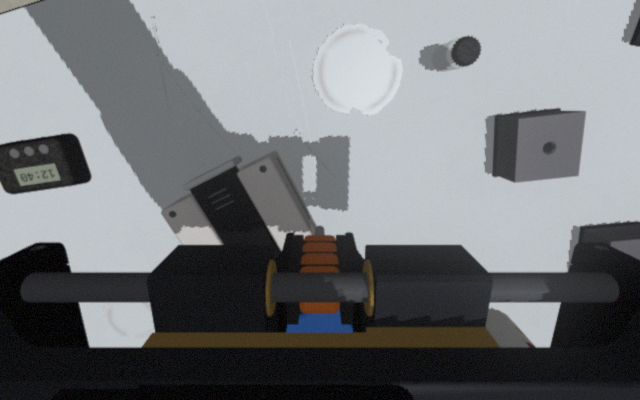

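The empty stand hole shows at (549,147) and the unit's front at (200,200); the well is hidden behind the gripper. I'll shift +x so it comes into view.

move_arm:
  increments: "5 -2 0 0 0 0 255;12 -5 0 0 0 0 255;18 -5 0 0 0 0 255;18 -5 0 0 0 0 255;15 -5 0 0 0 0 255;10 0 0 0 0 0 255;4 0 0 0 0 0 255;0 0 0 0 0 0 255"

```text
time: 7.25
position: [0.5668, 0.0434, 0.1546]
tool_rot: [-0.396, -3.116, 0.001]
ft_force: [0.4, 0.5, -0.4]
grip_width: 0.205
grip_force: 40.0
```

```bash
python3 look.py w4.png well_mouth release; python3 - <<'E'
from h import *
q=dict(np.load("w3.png.npz"))
def ray(p,u,v,z):
    M,t=cam(p); d=M@np.array([(u-p["cx"])/p["fx"],(v-p["cy"])/p["fy"],1]); return t+d*(z-t[2])/d[2]
print("hole",ray(q,549,147,.036))
g=cv2.cvtColor(q["frame"],cv2.COLOR_RGB2GRAY)[138:157,540:560]; print("hole dark centroid",np.argwhere(g<g.min()+12).mean(0)+[138,540])
p=dict(np.load("w4.png.npz")); save("w4c.png",p["frame"][100:300,150:420],2.9)
f=p["frame"].astype(int); m=(f[...,0]>f[...,1]+40)&(f[...,0]>f[...,2]+40); n,l,st,c=cv2.connectedComponentsWithStats(m.astype(np.uint8)); print([(tuple(s),tuple(x),ray(p,*x,.0505)) for s,x in zip(st[1:],c[1:]) if s[4]>5])
E
```

```text
7.25 [0.56678392 0.04344951 0.15456229] [-3.96445927e-01 -3.11580663e+00  5.21104647e-04] [ 0.44797559  0.52807153 -0.35581122]
tool y yaw 75.49764547614772 tool z [-7.02501353e-04 -2.45106786e-04 -9.99999723e-01]
cam [0.49152657 0.06365656 0.31667492] 322.14940803901766
handle top 0 0 0
stand top 5831 ((494.4681091308594, 263.2445373535156), (58.38587188720703, 56.3878059387207), 81.4563217163086) 0.03587763558152035
deck 21548 ((534.4842529296875, -6.980934143066406), (198.96710205078125, 110.25971984863281), 11.40074634552002) 0.05158599050685678
head 2202 ((580.0342407226562, 14.538002014160156), (28.517986297607422, 88.47672271728516), 6.71851110458374) 0.08615665939851858
well_mouth 0.93 [ 0.4969 -0.0131  0.0515] [230. 136.]
release 0.67 [ 0.5141 -0.0178  0.0421] [234. 156.]
hole [0.49388264 0.26325866 0.036     ]
hole dark centroid [147.06666667 547.95      ]
[((np.int32(236), np.int32(152), np.int32(12), np.int32(12), np.int32(87)), (np.float64(241.49425287356323), np.float64(157.28735632183907)), array([ 0.5157061 , -0.00937768,  0.0505    ])), ((np.int32(306), np.int32(236)
[... 716 characters left out ...]
, np.int32(10), np.int32(259)), (np.float64(317.87644787644786), np.float64(258.3899613899614)), array([0.62089134, 0.02880355, 0.0505    ])), ((np.int32(301), np.int32(267), np.int32(35), np.int32(5), np.int32(136)), (np.float64(318.49264705882354), np.float64(268.6470588235294)), array([0.63107661, 0.02674785, 0.0505    ])), ((np.int32(300), np.int32(303), np.int32(40), np.int32(9), np.int32(341)), (np.float64(319.23460410557186), np.float64(306.8475073313783)), array([0.67048812, 0.01728405, 0.0505    ])), ((np.int32(541), np.int32(306), np.int32(18), np.int32(31), np.int32(333)), (np.float64(549.6396396396397), np.float64(320.5285285285285)), array([0.74082826, 0.22920157, 0.0505    ]))]
```

View pics/w4c.png

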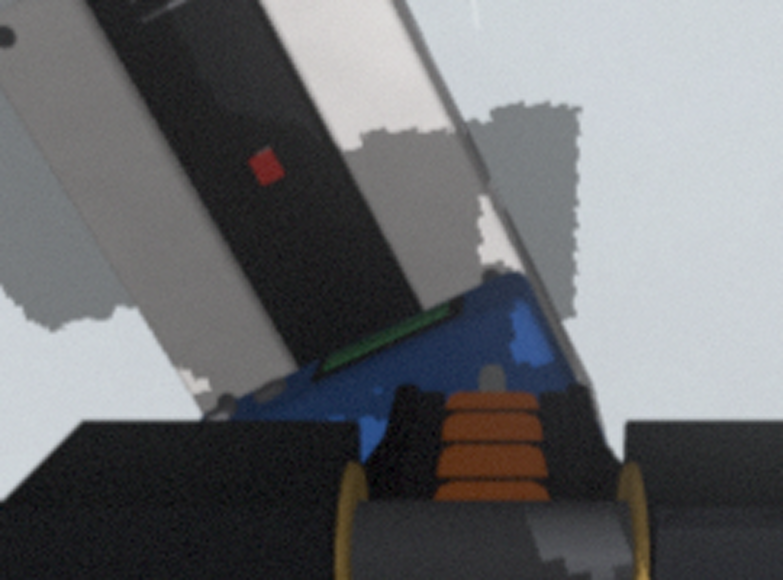

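The red button shows at full-frame pixel (241,157). The pin's tip shows as the grey stub at about (319,228), which lets me check the camera against the hand.

```bash
python3 - <<'E'
from h import *
p=dict(np.load("w4.png.npz")); w=cloud(p); f=p["frame"].astype(int)
s=ctrl.get_state(); T=np.array(s["position"])
print("tip proj",proj(p,T-[0,0,.0341]), "top of pin",proj(p,T-[0,0,.0061]))
print("tip region"); print(p["frame"][222:240,308:332].mean(2).astype(int)); print((p["depth"][222:240,312:328]*1000).astype(int))
print("expected tip depth",((T-[0,0,.0341]-cam(p)[1])@cam(p)[0])[2])
m=(f[...,0]>f[...,1]+40)&(f[...,0]>f[...,2]+40); m[:,260:]=0
print("red 3d",np.median(w[m],0),w[m].mean(0),np.percentile(w[m][:,2],[5,25,75,95]))
dk=(w[...,2]>.048)&(w[...,2]<.055)&~m; rr=cv2.minAreaRect(w[m][:,:2].astype(np.float32)*1000); print(rr)
# depth map around, residual below deck
print(((w[146:172,228:256,2])*1000).round().astype(int))
E
```

```text
tip proj (np.float64(316.9967646192448), np.float64(228.10810577603013)) top of pin (np.float64(316.6313772698648), np.float64(246.21780860737636))
tip region
[[51 52 55 55 54 54 57 54 56 57 56 59 60 54 53 57 58 54 68 89 94 94 94 91]
 [54 55 56 50 57 53 58 58 52 53 56 54 57 59 56 60 58 57 67 81 92 90 92 91]
 [52 50 54 55 54 56 55 57 53 59 55 55 58 59 56 56 60 60 65 69 86 83 80 83]
 [53 56 56 56 55 54 58 58 56 61 61 61 63 64 62 57 54 57 58 62 73 68 62 62]
 [56 52 50 54 54 60 57 60 64 66 74 73 73 72 69 60 54 58 57 56 63 58 58 57]
 [53 54 54 52 58 56 51 59 68 72 73 77 75 73 72 63 57 57 59 57 57 58 57 60]
 [50 54 51 55 55 55 53 64 70 70 74 73 76 76 78 67 56 58 52 55 57 57 59 58]
 [51 53 57 55 52 55 55 64 70 75 72 72 76 71 75 70 64 59 61 54 53 58 57 60]
 [52 51 54 54 53 55 59 68 73 73 72 74 76 74 73 73 64 56 54 57 59 58 58 60]
 [50 55 54 54 54 53 59 67 72 71 73 74 73 73 73 72 64 57 62 57 57 57 58 60]
 [49 51 52 54 55 54 56 65 73 74 71 74 73 77 74 70 63 57 55 60 59 55 57 59]
 [51 54 54 51 53 54 52 70 74 75 74 73 75 74 73 72 63 55 57 56 57 59 55 61]
 [57 56 53 53 54 57 60 63 72 74 68 71 69 
[... 17084 characters left out ...]
   52
                    52]
 [                  52                   52                   51
                    52                   52                   52
                    52                   52                   51
                    51                   52                   52
                    51                   51                   52
                    52                   52                   51
                    51                   51                   51
                    52                   52                   51
                    52                   52                   52
                    52]]<stdin>:11: RuntimeWarning: invalid value encountered in cast
```

Button top is about 6.5 mm below the deck (z≈0.045). The well centre, corrected for the hand-eye offset, is ≈ (0.516, -0.0116). I'll go above it.

move_arm:
  increments: "-6 -6 0 0 0 0 255;-12 -13 0 0 0 0 255;-14 -15 0 0 0 0 255;-12 -13 -5 0 0 0 255;-6.8 -8 -15 0 0 0 255;0 0 -15 0 0 0 255;0 0 -10 0 0 0 255;0 0 -4 0 0 0 255"

```text
time: 8.07
position: [0.5139, -0.0128, 0.1048]
tool_rot: [-0.399, -3.114, -0.0]
ft_force: [-0.6, -0.6, 0.1]
grip_width: 0.202
grip_force: 40.0
```

move_arm:
  increments: "0 0 0 0 0 0 255;0 0 0 0 0 0 255;0 0 0 0 0 0 255;0 0 0 0 0 0 255;0 0 0 0 0 0 255;0 0 0 0 0 0 255;0 0 0 0 0 0 255;0 0 0 0 0 0 255"

```text
time: 8.73
position: [0.5156, -0.0129, 0.1062]
tool_rot: [0.399, 3.116, 0.0]
ft_force: [-0.8, 0.1, -1.0]
grip_width: 0.205
grip_force: 40.0
```

```bash
python3 - <<'E'
from h import *
s=ctrl.get_state(); print(s["position"],s["tool_rot"],s["ft_force"])
for n in ["scene","top"]:
    p=ctrl.get_image(n); T=np.array(s["position"]); print(n,"tip",proj(p,T-[0,0,.0341]))
    np.savez(n+"5.npz",**{k:np.array(v) for k,v in p.items()})
    if n=="scene": save("s5.png",p["frame"][150:260,280:410],6)
E
```

```text
[ 0.51564591 -0.01285277  0.10619611] [3.98998361e-01 3.11593360e+00 1.62333752e-04] [-0.77066446  0.06436234 -1.01671834]
scene tip (np.float64(341.84229553761327), np.float64(211.68240098872087))
top tip (np.float64(349.98785464457546), np.float64(216.8481973778758))
```

View pics/s5.png

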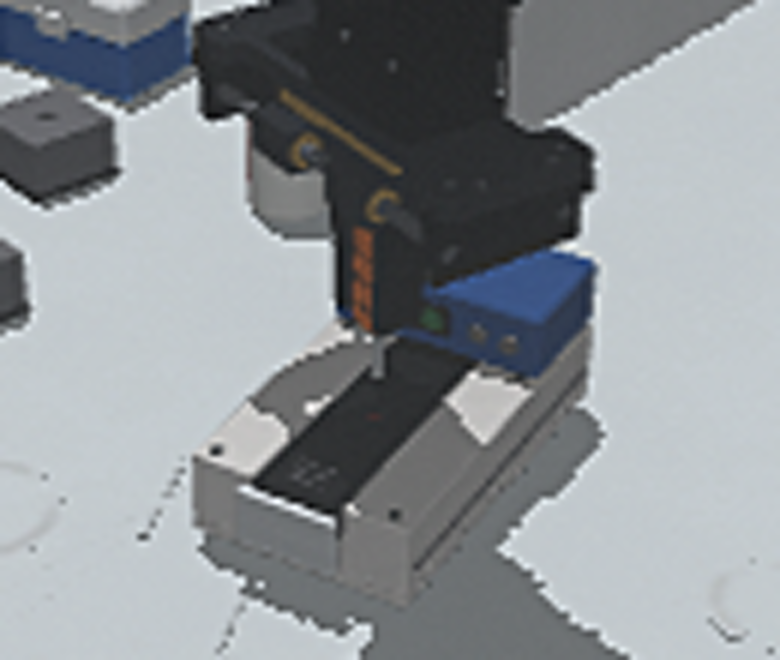

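```bash
python3 - <<'E'
from h import *
T=np.array([.5156,-.0129,.1062])
for n in ["scene","top"]:
    p=dict(np.load(n+"5.npz")); f=p["frame"].astype(int); u0,v0=proj(p,[.5156,-.0119,.046])
    print(n,"below tip z.051/.045",[np.round(proj(p,[.5156,-.0129,z]),2) for z in(.051,.045)])
    sub=(slice(int(v0)-8,int(v0)+9),slice(int(u0)-8,int(u0)+9)); e=np.clip(f[...,0]-f[...,1:].max(-1)-8,0,None)[sub]
    v,u=np.mgrid[sub]; print("red",(u*e).sum()/e.sum(),(v*e).sum()/e.sum(),e.sum(),e.max())
    J=[np.array(proj(p,np.array([.5156,-.0129,.045])+d))-np.array(proj(p,[.5156,-.0129,.045])) for d in([.01,0,0],[0,.01,0])]; print(np.round(J,2))
p=dict(np.load("scene5.npz")); g=p["frame"].mean(2).astype(int); print(g[203:222,334:352]); print((p["frame"][212:224,334:352,0].astype(int)-p["frame"][212:224,334:352,1]))
E
```

```text
scene below tip z.051/.045 [array([341.69, 218.08]), array([341.65, 219.87])]
red 341.85714285714283 219.0 14 12
[[ 2.36 -1.57]
 [-2.77 -1.43]]
top below tip z.051/.045 [array([349.68, 220.38]), array([349.6 , 221.37])]
red 350.1021739130435 218.0717391304348 460 77
[[ 0.93 -2.06]
 [-2.61 -0.84]]
[[201 180 120  80  44  62  79  79  42  45  45  45  45  45  45  45  57  61]
 [187 192 190  71  71  91  85  77  39  42  42  43  44  52  51  49  47  58]
 [185 189 198 206 202 100 104  89  51  37  42  61  79  68  68  68  66  56]
 [189 195 200 205 201  95 126 216  95  87 116 120  50  45  55  60  67  69]
 [199 193  87  92  97 101 101 101  98 106  89  48  42  42  46  44  44  47]
 [ 86  94 100 103 104 105 105 106 101 100  38  47  48  50  44  45  45  45]
 [102 104 107 106 108 108 110 109 103 102  39  49  51  51  51  52  50  46]
 [107 108 108 108 108 109 113 111 101 102  40  50  51  51  49  50  51  52]
 [106 107 108 107 110 114 109  53 107 101  38  46  52  51  50  51  50  50]
 [107 107 108 111 116 112  42  52 114 105  42  46  45  50  51  50  52  50]
 [107 108 110 117 115  47  41  43  46  41  46  46  4
[... 608 characters left out ...]
3  73 117 109]]
[[-1  0  0  1  2 -2 -1 -3 -4 -3 -1 -1 -1 -1 -3 -1 -2 -1]
 [ 1  0  2  1 -1 -2 -2  0  0 -3 -2 -1 -4 -2 -1 -1 -3 -2]
 [ 0 -1  0  0 -1 -3 -2 -3 -3 -1 -1 -2  0 -2 -2 -2 -2 -1]
 [ 0  0  0 -3 -3 -3 -1 -1 -2 -2 -3 -2 -1 -2 -2 -1 -1 -2]
 [ 0  1 -2 -2 -2 -2 -1 -3 -1 -1 -2 -2 -1 -2 -2 -3 -2 -2]
 [ 0 -2 -3 -3 -2 -2 -2 -1 -3 -1 -1 -2 -2 -1 -1 -2 -2 -1]
 [-3 -2 -2 -1 -3 -2 -4 -2 -1 -4 -3 -1 -1 -3 -2 -1 -2 -1]
 [-3 -2 -2 -2  0 -3  0 11 20  7 -2 -1 -2 -2 -2 -3 -1 -1]
 [ 0 -1 -1 -2 -3 -2 -3 -3 -3 -3 -2 -1 -2 -1  0 -3  0  1]
 [-1 -1 -1 -2 -3 -2 -2 -3 -3 -1 -1 -1 -2 -2 -2 -1 -1  1]
 [-1 -2 -2 -2 -1 -3  0 -2 -1 -3 -3 -1 -1 -2 -1  0  0  0]
 [-3 -2 -2 -3 -1 -3 -1 -2 -2 -1  0 -1 -3 -1  1  1  0  0]]
```

The pin is almost over the well; the image suggests about 1 mm +y. I'll shift and go down slowly.

move_arm:
  increments: "0 1.2 0 0 0 0 255;0 0 -5 0 0 0 255;0 0 -5 0 0 0 255;0 0 -4 0 0 0 255;0 0 -2 0 0 0 255;0 0 0 0 0 0 255;0 0 0 0 0 0 255;0 0 0 0 0 0 255"

```text
time: 9.5
position: [0.5157, -0.0117, 0.0902]
tool_rot: [0.399, 3.116, 0.0]
ft_force: [-0.1, 0.9, -0.7]
grip_width: 0.202
grip_force: 40.0
```

move_arm:
  increments: "0 0 -1 0 0 0 255;0 0 -1 0 0 0 255;0 0 -1 0 0 0 255;0 0 -1 0 0 0 255;0 0 -1 0 0 0 255;0 0 0 0 0 0 255;0 0 0 0 0 0 255;0 0 0 0 0 0 255"

```text
time: 10.17
position: [0.5156, -0.0117, 0.0851]
tool_rot: [0.399, 3.116, 0.0]
ft_force: [0.4, -0.7, -0.6]
grip_width: 0.204
grip_force: 40.0
```

move_arm:
  increments: "0 0 -0.5 0 0 0 255;0 0 -0.5 0 0 0 255;0 0 -0.5 0 0 0 255;0 0 -0.5 0 0 0 255;0 0 -0.5 0 0 0 255;0 0 0 0 0 0 255;0 0 0 0 0 0 255;0 0 0 0 0 0 255"

```text
time: 10.83
position: [0.5156, -0.0117, 0.0826]
tool_rot: [0.399, 3.116, 0.0]
ft_force: [0.3, -0.3, -0.9]
grip_width: 0.204
grip_force: 40.0
```

move_arm:
  increments: "0 0 -0.5 0 0 0 255;0 0 -0.5 0 0 0 255;0 0 -0.5 0 0 0 255;0 0 -0.5 0 0 0 255;0 0 0 0 0 0 255;0 0 0 0 0 0 255;0 0 0 0 0 0 255;0 0 0 0 0 0 255"

```text
time: 11.5
position: [0.5156, -0.0116, 0.0806]
tool_rot: [0.399, 3.116, 0.0]
ft_force: [0.2, 0.2, -0.7]
grip_width: 0.206
grip_force: 40.0
```

move_arm:
  increments: "0 0 -0.5 0 0 0 255;0 0 -0.5 0 0 0 255;0 0 -0.5 0 0 0 255;0 0 -0.5 0 0 0 255;0 0 0 0 0 0 255;0 0 0 0 0 0 255;0 0 0 0 0 0 255;0 0 0 0 0 0 255"

```text
time: 12.17
position: [0.5156, -0.0117, 0.0787]
tool_rot: [0.399, 3.116, 0.0]
ft_force: [-0.2, 0.3, 0.9]
grip_width: 0.207
grip_force: 40.0
```

move_arm:
  increments: "0 0 -0.5 0 0 0 255;0 0 -0.5 0 0 0 255;0 0 0 0 0 0 255;0 0 0 0 0 0 255;0 0 0 0 0 0 255;0 0 0 0 0 0 255;0 0 0 0 0 0 255;0 0 0 0 0 0 255"

```text
time: 12.83
position: [0.5156, -0.0117, 0.0776]
tool_rot: [0.399, 3.116, 0.0]
ft_force: [-0.8, 1.3, 2.0]
grip_width: 0.208
grip_force: 40.0
```

move_arm:
  increments: "0 0 -0.5 0 0 0 255;0 0 -0.5 0 0 0 255;0 0 -0.5 0 0 0 255;0 0 -0.5 0 0 0 255;0 0 0 0 0 0 255;0 0 0 0 0 0 255;0 0 0 0 0 0 255;0 0 0 0 0 0 255"

```text
time: 13.5
position: [0.5156, -0.0117, 0.0757]
tool_rot: [0.399, 3.116, 0.0]
ft_force: [-0.5, 0.3, 3.0]
grip_width: 0.204
grip_force: 40.0
```

move_arm:
  increments: "0 0 -0.5 0 0 0 255;0 0 -0.5 0 0 0 255;0 0 0 0 0 0 255;0 0 0 0 0 0 255;0 0 0 0 0 0 255;0 0 0 0 0 0 255;0 0 0 0 0 0 255;0 0 0 0 0 0 255"

```text
time: 14.17
position: [0.5156, -0.0117, 0.0746]
tool_rot: [0.399, 3.116, 0.0]
ft_force: [-0.5, -0.6, 4.7]
grip_width: 0.207
grip_force: 40.0
```

move_arm:
  increments: "0 0 -0.4 0 0 0 255;0 0 -0.4 0 0 0 255;0 0 0 0 0 0 255;0 0 0 0 0 0 255;0 0 0 0 0 0 255;0 0 0 0 0 0 255;0 0 0 0 0 0 255;0 0 0 0 0 0 255"

```text
time: 14.83
position: [0.5157, -0.0117, 0.0744]
tool_rot: [0.399, 3.116, 0.001]
ft_force: [-1.4, -0.6, 7.1]
grip_width: 0.207
grip_force: 40.0
```

The button is bottomed (force rises with hardly any motion). Adding a little preload, then pushing along the unit's -x (-0.98, -0.198).

move_arm:
  increments: "0 0 -0.3 0 0 0 255;-0.98 -0.2 0 0 0 0 255;-0.98 -0.2 0 0 0 0 255;-0.98 -0.2 0 0 0 0 255;-0.98 -0.2 0 0 0 0 255;-0.98 -0.2 0 0 0 0 255;0 0 0 0 0 0 255;0 0 0 0 0 0 255"

```text
time: 15.5
position: [0.5123, -0.0124, 0.0744]
tool_rot: [0.398, 3.113, 0.002]
ft_force: [2.7, 1.9, 6.1]
grip_width: 0.206
grip_force: 40.0
```

move_arm:
  increments: "-0.98 -0.2 0 0 0 0 255;-0.98 -0.2 0 0 0 0 255;-0.98 -0.2 0 0 0 0 255;-0.98 -0.2 0 0 0 0 255;-0.98 -0.2 0 0 0 0 255;-0.98 -0.2 0 0 0 0 255;0 0 0 0 0 0 255;0 0 0 0 0 0 255"

```text
time: 16.17
position: [0.5064, -0.0135, 0.0744]
tool_rot: [0.398, 3.113, 0.002]
ft_force: [2.3, 1.5, 6.5]
grip_width: 0.204
grip_force: 40.0
```

The slide moves freely with about 3 N drag and the button is held. Continuing.

move_arm:
  increments: "-1.47 -0.3 0 0 0 0 255;-1.47 -0.3 0 0 0 0 255;-1.47 -0.3 0 0 0 0 255;-1.47 -0.3 0 0 0 0 255;-1.47 -0.3 0 0 0 0 255;-1.47 -0.3 0 0 0 0 255;-1.47 -0.3 0 0 0 0 255;-1.47 -0.3 0 0 0 0 255"

```text
time: 16.83
position: [0.4948, -0.0159, 0.0745]
tool_rot: [0.398, 3.112, 0.002]
ft_force: [2.8, 0.7, 5.9]
grip_width: 0.207
grip_force: 40.0
```

move_arm:
  increments: "-1.47 -0.3 0 0 0 0 255;-1.47 -0.3 0 0 0 0 255;-1.47 -0.3 0 0 0 0 255;-1.47 -0.3 0 0 0 0 255;-1.47 -0.3 0 0 0 0 255;-0.98 -0.2 0 0 0 0 255;-0.98 -0.2 0 0 0 0 255;0 0 0 0 0 0 255"

```text
time: 17.5
position: [0.4853, -0.0178, 0.0744]
tool_rot: [0.398, 3.113, 0.002]
ft_force: [2.4, 0.6, 5.7]
grip_width: 0.204
grip_force: 40.0
```

move_arm:
  increments: "-1.47 -0.3 0 0 0 0 255;-1.47 -0.3 0 0 0 0 255;-1.47 -0.3 0 0 0 0 255;-0.98 -0.2 0 0 0 0 255;-0.98 -0.2 0 0 0 0 255;-0.98 -0.2 0 0 0 0 255;-0.98 -0.2 0 0 0 0 255;0 0 0 0 0 0 255"

```text
time: 18.17
position: [0.477, -0.0195, 0.0744]
tool_rot: [0.398, 3.113, 0.002]
ft_force: [1.7, 0.5, 6.7]
grip_width: 0.204
grip_force: 40.0
```

move_arm:
  increments: "-0.5 -0.1 0 0 0 0 255;-0.5 -0.1 0 0 0 0 255;-0.5 -0.1 0 0 0 0 255;-0.5 -0.1 0 0 0 0 255;-0.5 -0.1 0 0 0 0 255;0 0 0 0 0 0 255;0 0 0 0 0 0 255;0 0 0 0 0 0 255"

```text
time: 18.83
position: [0.4746, -0.02, 0.0744]
tool_rot: [0.398, 3.113, 0.002]
ft_force: [3.1, 1.5, 6.8]
grip_width: 0.206
grip_force: 40.0
```

move_arm:
  increments: "-0.5 -0.1 0 0 0 0 255;-0.5 -0.1 0 0 0 0 255;-0.5 -0.1 0 0 0 0 255;0 0 0 0 0 0 255;0 0 0 0 0 0 255;0 0 0 0 0 0 255;0 0 0 0 0 0 255;0 0 0 0 0 0 255"

```text
time: 19.5
position: [0.4733, -0.0203, 0.0744]
tool_rot: [0.398, 3.112, 0.002]
ft_force: [3.3, 1.6, 6.1]
grip_width: 0.201
grip_force: 40.0
```

move_arm:
  increments: "-0.5 -0.1 0 0 0 0 255;-0.5 -0.1 0 0 0 0 255;0 0 0 0 0 0 255;0 0 0 0 0 0 255;0 0 0 0 0 0 255;0 0 0 0 0 0 255;0 0 0 0 0 0 255;0 0 0 0 0 0 255"

```text
time: 20.17
position: [0.473, -0.0204, 0.0745]
tool_rot: [0.398, 3.111, 0.002]
ft_force: [5.7, 0.6, 3.7]
grip_width: 0.204
grip_force: 40.0
```

move_arm:
  increments: "-0.4 -0.1 0 0 0 0 255;-0.4 -0.1 0 0 0 0 255;0 0 0 0 0 0 255;0 0 0 0 0 0 255;0 0 0 0 0 0 255;0 0 0 0 0 0 255;0 0 0 0 0 0 255;0 0 0 0 0 0 255"

```text
time: 20.83
position: [0.4728, -0.0204, 0.0745]
tool_rot: [0.398, 3.109, 0.003]
ft_force: [8.0, 2.8, 1.4]
grip_width: 0.204
grip_force: 40.0
```

The hard stop is confirmed: force rises with no motion. Unloading the side force, then lifting straight up.

move_arm:
  increments: "0.7 0.15 0 0 0 0 255;0.7 0.15 0 0 0 0 255;0.5 0.1 0 0 0 0 255;0.3 0.05 0 0 0 0 255;0 0 0 0 0 0 255;0 0 0.7 0 0 0 255;0 0 0.7 0 0 0 255;0 0 0 0 0 0 255"

```text
time: 21.5
position: [0.4731, -0.0203, 0.0753]
tool_rot: [0.398, 3.113, 0.001]
ft_force: [4.7, 2.4, 2.0]
grip_width: 0.202
grip_force: 40.0
```

move_arm:
  increments: "0 0 1 0 0 0 255;0 0 1 0 0 0 255;0 0 1.5 0 0 0 255;0 0 2 0 0 0 255;0 0 3 0 0 0 255;0 0 5 0 0 0 255;0 0 10 0 0 0 255;0 0 15 0 0 0 255"

```text
time: 22.17
position: [0.4684, -0.0212, 0.1117]
tool_rot: [-0.399, -3.109, 0.004]
ft_force: [0.8, 0.0, 0.1]
grip_width: 0.203
grip_force: 40.0
```

move_arm:
  increments: "0 5 20 0 0 0 255;0 15 20 0 0 0 255;0 20 10 0 0 0 255;0 20 0 0 0 0 255;0 15 0 0 0 0 255;0 5 0 0 0 0 255;0 0 0 0 0 0 255;0 0 0 0 0 0 255"

```text
time: 22.83
position: [0.4709, 0.0582, 0.1628]
tool_rot: [-0.399, -3.114, 0.003]
ft_force: [0.1, -0.7, -0.3]
grip_width: 0.208
grip_force: 40.0
```

```bash
python3 look.py w6.png slide release well_mouth; python3 - <<'E'
from h import *
p=dict(np.load("w6.png.npz")); w=cloud(p); f=p["frame"].astype(int)
m=(f[...,0]>f[...,1]+40)&(f[...,0]>f[...,2]+40)&(w[...,2]<.06)&(abs(w[...,1])<.06)&(w[...,0]<.6)
print(m.sum(),np.median(w[m],0) if m.any() else 0)
save("w6c.png",p["frame"],1.2)
q=ctrl.get_image("scene"); save("s6.png",q["frame"][150:260,280:410],6)
E
```

```text
22.8333 [0.47089246 0.05817708 0.16282055] [-3.99497745e-01 -3.11417957e+00  2.54523373e-03] [ 0.10511883 -0.70785906 -0.27849347]
tool y yaw 75.37973796616733 tool z [-0.00208305 -0.00136739 -0.9999969 ]
cam [0.39587426 0.07872329 0.32501431] 322.14940803901766
handle top 0 0 0
stand top 4167 ((494.6863708496094, 263.38616943359375), (57.97734069824219, 56.4390754699707), 81.38116455078125) 0.03585661541606355
deck 9633 ((458.9524230957031, -21.75701141357422), (128.09901428222656, 109.74110412597656), 11.387723922729492) 0.05154049562246521
head 974 ((570.60888671875, 32.87837219238281), (59.11091232299805, 23.147796630859375), 75.6563491821289) 0.0863188822572696
slide 0.67 [ 0.4433 -0.0182  0.0523] [226. 189.]
slide 0.34 [0.4896 0.2532 0.037 ] [534. 160.]
release 0.41 [ 0.4752 -0.0242  0.0435] [234. 221.]
well_mouth 0.86 [ 0.4477 -0.023   0.0528] [223. 195.]
63 [ 0.47541598 -0.01909005  0.04500984]
```

View pics/s6.png

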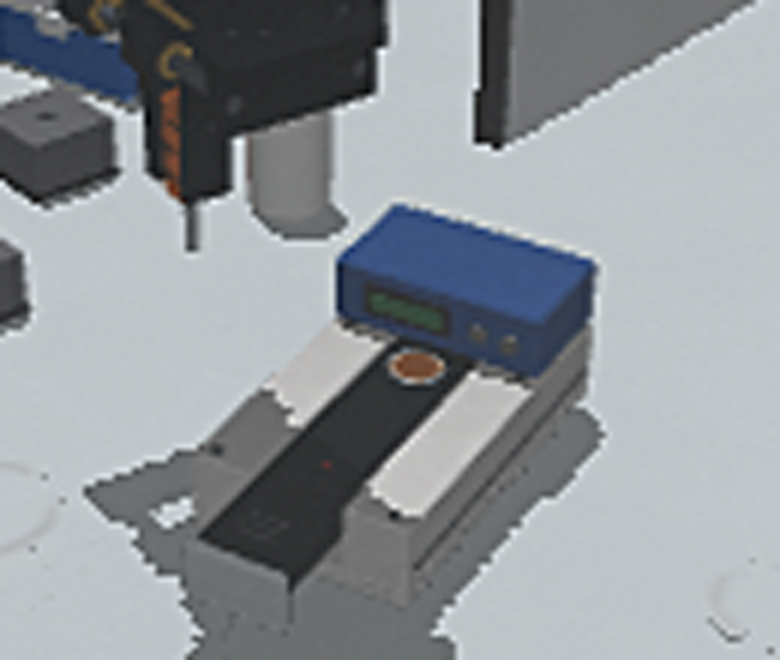

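The slide is out: the red button moved 41.7 mm and its top is back at its raised height (z 0.045). Now checking whether the pin has tilted in the grip before re-inserting.

```bash
python3 - <<'E'
from h import *
for n,T in(("w4",[.56678,.04345,.15456]),("w6",[.47089,.05818,.16282])):
    p=dict(np.load(n+".png.npz")); d=p["depth"]; M,t=cam(p)
    u,v=proj(p,np.array(T)-[0,0,.0341]); print(n,"pred tip",u,v)
    for r in range(222,238):
        c=np.where((d[r,300:340]>.188)&(d[r,300:340]<.222))[0]+300
        if len(c): print(r,c.min(),c.max(),round(float(np.median(d[r,c])),3),end=" | ")
    print()
E
```

```text
w4 pred tip 318.28050467698137 229.37748869369693
226 318 321 0.207 | 227 317 322 0.207 | 228 316 323 0.206 | 229 316 323 0.203 | 230 315 324 0.202 | 231 315 324 0.201 | 232 315 324 0.199 | 233 315 324 0.198 | 234 315 324 0.196 | 
w6 pred tip 318.35132597025415 229.48012514653027
226 318 321 0.208 | 227 317 322 0.206 | 228 316 323 0.206 | 229 316 323 0.204 | 230 315 324 0.203 | 231 315 324 0.201 | 232 315 324 0.199 | 233 315 324 0.197 | 234 315 324 0.196 |
```

No slip: the pin looks identical to before. Returning over the stand.

move_arm:
  increments: "1 10 0 0 0 0 255;3 25 0 0 0 0 255;4 33 0 0 0 0 255;4 33 0 0 0 0 255;4 33 -5 0 0 0 255;4 33 -15 0 0 0 255;2.5 25 -20 0 0 0 255;1 12 -15 0 0 0 255"

```text
time: 23.75
position: [0.4942, 0.2688, 0.1071]
tool_rot: [-0.391, -3.116, -0.003]
ft_force: [-0.3, 0.5, -0.7]
grip_width: 0.204
grip_force: 40.0
```

move_arm:
  increments: "0 0 0 0 0 0 255;0 0 0 0 0 0 255;0 0 0 0 0 0 255;0 0 0 0 0 0 255;0 0 0 0 0 0 255;0 0 0 0 0 0 255;0 0 0 0 0 0 255;0 0 0 0 0 0 255"

```text
time: 24.42
position: [0.4955, 0.2632, 0.1089]
tool_rot: [0.4, 3.115, 0.001]
ft_force: [0.2, 0.1, -0.8]
grip_width: 0.198
grip_force: 40.0
```

move_arm:
  increments: "-1.1 -1 -3 0 0 0 255;0 0 -8 0 0 0 255;0 0 -8 0 0 0 255;0 0 -7 0 0 0 255;0 0 -4 0 0 0 255;0 0 -1 0 0 0 255;0 0 0 0 0 0 255;0 0 0 0 0 0 255"

```text
time: 25.08
position: [0.4943, 0.2624, 0.0774]
tool_rot: [0.399, 3.116, 0.0]
ft_force: [0.4, 0.1, -1.3]
grip_width: 0.206
grip_force: 40.0
```

move_arm:
  increments: "0 0 -1.5 0 0 0 255;0 0 -1.5 0 0 0 255;0 0 -1.5 0 0 0 255;0 0 -1.5 0 0 0 255;0 0 -1.5 0 0 0 255;0 0 -1.5 0 0 0 255;0 0 -1 0 0 0 255;0 0 0 0 0 0 255"

```text
time: 25.75
position: [0.494, 0.2623, 0.0671]
tool_rot: [-0.399, -3.116, 0.0]
ft_force: [0.1, 0.0, -0.6]
grip_width: 0.204
grip_force: 40.0
```

Tip at 0.033, already inside the hole with no force. Going on down.

move_arm:
  increments: "0 0 -2 0 0 0 255;0 0 -3 0 0 0 255;0 0 -3 0 0 0 255;0 0 -3 0 0 0 255;0 0 -3 0 0 0 255;0 0 -3 0 0 0 255;0 0 -2 0 0 0 255;0 0 -1 0 0 0 255"

```text
time: 26.42
position: [0.4939, 0.2623, 0.0469]
tool_rot: [-0.399, -3.116, 0.001]
ft_force: [0.3, 0.6, -0.8]
grip_width: 0.206
grip_force: 40.0
```

move_arm:
  increments: "0 0 -1 0 0 0 255;0 0 -1 0 0 0 255;0 0 -1 0 0 0 255;0 0 -1 0 0 0 255;0 0 -0.5 0 0 0 255;0 0 0 0 0 0 255;0 0 0 0 0 0 255;0 0 0 0 0 0 255"

```text
time: 27.08
position: [0.4943, 0.2624, 0.043]
tool_rot: [0.399, 3.116, 0.0]
ft_force: [0.9, 0.4, -0.8]
grip_width: 0.207
grip_force: 40.0
```

move_arm:
  increments: "0 0 -0.5 0 0 0 255;0 0 -0.5 0 0 0 255;0 0 -0.3 0 0 0 255;0 0 0 0 0 0 255;0 0 0 0 0 0 255;0 0 0 0 0 0 255;0 0 0 0 0 0 255;0 0 0 0 0 0 255"

```text
time: 27.75
position: [0.4943, 0.2624, 0.0421]
tool_rot: [0.399, 3.116, 0.0]
ft_force: [-1.5, -0.5, 6.0]
grip_width: 0.206
grip_force: 40.0
```

Home contact felt. Releasing, then rising.

move_arm:
  increments: "0 0 0 0 0 0 180;0 0 0 0 0 0 150;0 0 0 0 0 0 100;0 0 0 0 0 0 50;0 0 0 0 0 0 0;0 0 0 0 0 0 0;0 0 0 0 0 0 0;0 0 0 0 0 0 0"
  grip_force: 5

```text
time: 28.42
position: [0.4942, 0.2624, 0.0415]
tool_rot: [0.399, 3.116, 0.0]
ft_force: [0.5, -0.5, -0.4]
grip_width: 0.723
grip_force: 0.0
```

move_arm:
  increments: "0 0 0 0 0 0 0;0 0 0 0 0 0 0;0 0 0 0 0 0 0;0 0 0 0 0 0 0;0 0 0 0 0 0 0;0 0 0 0 0 0 0;0 0 0 0 0 0 0;0 0 0 0 0 0 0"

```text
time: 29.08
position: [0.4942, 0.2624, 0.0416]
tool_rot: [0.399, 3.116, 0.0]
ft_force: [-0.4, 0.9, -0.8]
grip_width: 0.995
grip_force: 0.0
```

move_arm:
  increments: "0 0 5 0 0 0 0;0 0 10 0 0 0 0;0 0 20 0 0 0 0;0 0 25 0 0 0 0;0 0 25 0 0 0 0;0 0 25 0 0 0 0;0 0 25 0 0 0 0;0 0 10 0 0 0 0"

```text
time: 29.75
position: [0.496, 0.2633, 0.1915]
tool_rot: [0.399, 3.111, 0.007]
ft_force: [0.2, -0.7, 0.5]
grip_width: 1.0
grip_force: 0.0
```

move_arm:
  increments: "0 0 10 0 0 0 0;0 0 0 0 0 0 0;0 0 0 0 0 0 0;0 0 0 0 0 0 0;0 0 0 0 0 0 0;0 0 0 0 0 0 0;0 0 0 0 0 0 0;0 0 0 0 0 0 0"

```text
time: 30.42
position: [0.494, 0.2622, 0.196]
tool_rot: [-0.399, -3.116, 0.001]
ft_force: [-0.1, 0.1, 0.6]
grip_width: 0.997
grip_force: 0.0
```

```bash
python3 look.py w7.png; python3 - <<'E'
from h import *
p=ctrl.get_image("scene"); save("s7.png",p["frame"][120:330,170:480],2.5)
for t in ["reagent_bottle","redcap","timer","vial"]:
    for r in ctrl.find_in(t,p)[:1]: print(t,np.round(r["centre"],3))
E
```

```text
30.4167 [0.49397662 0.26223753 0.1960373 ] [-3.99071789e-01 -3.11550582e+00  9.16804819e-04] [-0.08734834  0.13686547  0.64535642]
tool y yaw 75.4012303452352 tool z [-7.00760203e-04 -4.98781180e-04 -9.99999630e-01]
cam [0.4187454  0.28261841 0.35813367] 322.14940803901766
handle top 336 ((493.49029541015625, 262.6228332519531), (16.042879104614258, 16.380889892578125), 75.88352966308594) 0.08575720305224468
stand top 2367 ((495.10076904296875, 263.4741516113281), (56.054656982421875, 57.03643798828125), 81.630859375) 0.036000891145693326
deck 6223 ((443.61944580078125, -7.587615966796875), (120.52015686035156, 100.52349853515625), 80.50444793701172) 0.05149071161756069
head 0 0 0
reagent_bottle [ 0.454 -0.334  0.066]
redcap [0.687 0.194 0.057]
timer [ 0.38  -0.209  0.024]
vial [0.394 0.193 0.029]
```

View pics/s7.png

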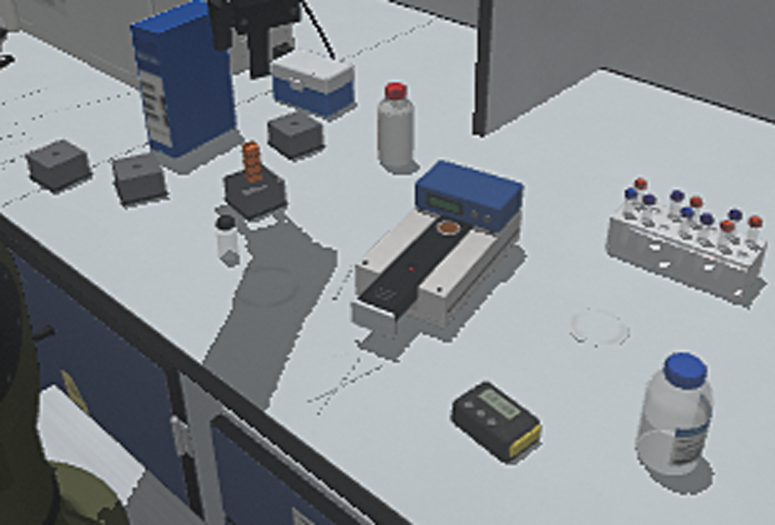

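The pin stands upright in its stand with its top at z 0.0858, as at the start. The slide is out with the button up, and the bystanders are where they were. Handing in.

```bash
python3 -c "
from bench import ctrl
print(ctrl.close_job())"
```

```text
the job is handed in; nothing more can be done
None
```

The filter slide is out at its stop (about 42 mm) with the button up to lock it; the pin tool is back upright and fully home in its stand, nothing else was disturbed, and the job was handed in at about 30 s.

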